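# Find the rattling tin and hold it out

### The arm

A 6-joint arm with a two-finger parallel gripper is mounted at the origin on the work surface; the furniture and walls round the work are solid. World frame = base frame: x ahead of the robot, y to its left, z up, the work surface at z = 0. Lengths are in m, angles in rad, forces in N, time in s.
With the tool pointing down it reaches from about 0.35 to 0.975 m from the base axis. Payload 17.4 kg.
Tool frame: the origin (TCP) lies at the very end of the fingers, on their centre line; the grasp point (between the pads) lies 19 mm behind it; z points along the fingers, y is the line along which they close (so a half turn about z gives the same grasp; the last joint's range is limited). The gripper opens to 85 mm and grips with 20 to 120 N. Pads are 22 mm wide; open, the fingers measure 114 mm over their backs; the gripper's body (76 mm by 85 mm) begins 54 mm behind the grasp point. The pads swing forward as they close: fully open they stand 13 mm farther back than shut.
Start: joints at [1.185, 0.116, 1.442, -0, 1.584, -0.038], TCP at [0.23, 0.635, 0.231] pointing down, gripper open.
Joint ranges: [-2.83, 2.83], [-0.83, 2.19], [0.07, 2.5], [-1.14, 4.28], [0.01, 3], [-2.97, 2.97]. Speed limits (rad/s): [1.89, 1.89, 2.22, 3.14, 3.14, 3.14].

### API

Orientations are given as a rotation vector (axis times angle).
In Python, from cell import r, imaging, nets gives the robot as it stands. The module is installed in compiled form; this text tells all that it offers.
- The arm moves only by the tool step_arm, never from a script. Its argument "targets" is a list of rows, each a list of 3 entries, a list of its own where there are three numbers: the shift along the tool's x, y, z in m, then the turn, a rotation vector about the tool's x, y, z in degrees, then the opening, from 0 (shut) to 1 (fully open). A call has 1 to 10 rows; each row is the pose to reach, as a shift and turn from the pose commanded when the call began, along the tool's axes at that moment; what a row does not reach only later rows make up. A row lasts 1/8 s, in which the tool goes at most 62.5 mm and 10.7 degrees, less where a joint would pass 70% of its speed; a pose out of reach is approached as far as the arm can. A call with a gripper value outside its range is refused whole. The fingers move at their own pace and stop on an object; "newtons" is the grip in N (left out, the last holds). Time passes only in rows, so rows that repeat a pose let the fingers close. It gives the time, the measured TCP pose, the force, the opening and the grip force at its end, in the units of the state.
- r.get_state(): the state, without advancing time (a new reading comes with each control period).
- imaging.capture(name): name is "side" or "top" or "wrist"; returns a dict with "pixels" (400x640x3 uint8, red, green, blue), "fx", "fy", "cx", "cy" (pixels), "position" and "rotation" of the camera in the world; the wrist camera has in their place "tool_from_camera" (4x4, takes a point from camera to tool coordinates, whose origin is the TCP and whose axes are the flange's). Camera axes: x right, y up, looking along -z (the intrinsics and any distortion apply to the point x, -y, -z); pixel columns grow to the right and rows downward; lengths in m; the calibration is good to about 2 mm. The wrist camera is an equidistant fisheye: a pixel r from the principal point sees the ray r / f radians off the axis. A picture is of the moment at which its call begins: read the wrist's pose just before it. There is no depth.
- r.hand_in(): hands the job in; it is judged then, once.
Trained networks look in a picture, given as the dict that the camera call returned (one of the last four; its "shot" number tells which), for a name from the list of things; names that differ only in an ending like _2 or _b are one class to them, and where a whole thing is asked for, a point or a joint stands for the part that bears it (a point fixed in the world has none). Each returns a list of dicts, best first, with "score" (0 to 1); they miss things now and then, are a little off and sometimes report something else, mostly with a low value. They report only what shows in the picture. A call takes as long as a camera call. They do not tell look-alikes from the thing itself.
- nets.search_frame(picture, name): "location" ([column, row] in pixels, amid what is visible of it).
- nets.pinpoint(picture, name): "location" ([column, row] in pixels: a listed point, or the origin of a listed thing).
The state is a dict: "t": time; "qpos": joint angles; "qvel": joint speeds; "tau": joint torques, N m; "tcp_pos": TCP position; "eef_rot": TCP orientation; "wrist_force": force on the tool from outside, world axes, zero at the start; "torque": the same for the moment, N m; "grip_width": opening from 0.0 (shut) to 1.0 (fully open); "gripper_force": force on a finger pad.
Only numpy, scipy, OpenCV 4.12 (cv2) and the standard library are available. Lean on these libraries where they do the work, as an engineer would, in place of code of your own. Each camera call takes 0.05 s, during which the arm holds its last target. There are 200 camera calls.

### The job

Each of the three identical sealed tins holds a heavy brass embossing stamp, but in one of them it has come loose. Lift the tins one at a time and shake them lengthwise above the table, setting silent ones gently back flat on the table, until you have the one that rattles, and shake that one back and forth until it has knocked at both ends several times. Finish while still holding it out to me, level and still, about 15 cm above the middle of the sketch pad; do not let go, and leave the paint bottle and the tape roll alone.

Things in the scene. Friction and masses are not known exactly. Their poses are not given: they have to be found in the camera images.
- tin_a: one of three identical flat sealed metal tins with dark steel lids, 120 mm long (own x), 52 mm wide (own y), 34 mm high, 0.37 kg give or take 30 g; solid to grip across the 52 mm width; the lid does not open. Starts with its length within 0.4 rad of straight ahead. Origin: centre of its underside, z up.
- tin_b: one of three identical flat sealed metal tins with dark steel lids, 120 mm long (own x), 52 mm wide (own y), 34 mm high, 0.37 kg give or take 30 g; solid to grip across the 52 mm width; the lid does not open. Starts with its length within 0.4 rad of straight ahead. Origin: centre of its underside, z up.
- tin_c: one of three identical flat sealed metal tins with dark steel lids, 120 mm long (own x), 52 mm wide (own y), 34 mm high, 0.37 kg give or take 30 g; solid to grip across the 52 mm width; the lid does not open. Starts with its length within 0.4 rad of straight ahead. Origin: centre of its underside, z up.
- stamp_a (a joint): place of the 0.25 kg stamp along tin_a, m from its middle, + to its +x. Fast: stays within 0.003 of 0. Loose: starts near 0, slides between knocks at -0.034 and 0.034 when shaken lengthwise over 0.5 m/s2 (60 mm strokes in 0.25 s) or tipped over 3 degrees, and mostly comes to rest at one end; end to end, the moment on the wrist changes by about 0.15 N m (fast: 0.01)
- stamp_b (a joint): place of the 0.25 kg stamp along tin_b, m from its middle, + to its +x. Fast: stays within 0.003 of 0. Loose: starts near 0, slides between knocks at -0.034 and 0.034 when shaken lengthwise over 0.5 m/s2 (60 mm strokes in 0.25 s) or tipped over 3 degrees, and mostly comes to rest at one end; end to end, the moment on the wrist changes by about 0.15 N m (fast: 0.01)
- stamp_c (a joint): place of the 0.25 kg stamp along tin_c, m from its middle, + to its +x. Fast: stays within 0.003 of 0. Loose: starts near 0, slides between knocks at -0.034 and 0.034 when shaken lengthwise over 0.5 m/s2 (60 mm strokes in 0.25 s) or tipped over 3 degrees, and mostly comes to rest at one end; end to end, the moment on the wrist changes by about 0.15 N m (fast: 0.01)
- pad: a sketch pad, 212 mm along its own x, 150 mm along its own y, 10 mm thick, lying fixed on the table beyond the tins. Origin: centre of its underside.
- sage_bottle: a bystander, a loose upright green paint bottle, 36 mm across, 89 mm high, to the left of the pad. Origin: centre of its underside.
- tape_roll: a bystander, a loose flat roll of blue tape, 112 mm across, 36 mm high, to the right of the pad. Origin: centre of its underside.
Things that resemble listed ones, but are neither listed nor needed, are in the scene too. Leave any orange look-alike of the tin_c alone.

How it is judged:
On the way, in this order (a step that is already met when the one before it is completed fails the run):
1. a tin with a loose stamp is held clear of the table and shaken: the stamp comes to its +x end (((contact force between tin_a and the fingers above 1 N and height (world z) of tin_a above 0.03 m and value of joint stamp_a above 0.02 m) or (contact force between tin_b and the fingers above 1 N and height (world z) of tin_b above 0.03 m and value of joint stamp_b above 0.02 m) or (contact force between tin_c and the fingers above 1 N and height (world z) of tin_c above 0.03 m and value of joint stamp_c above 0.02 m))), for 0.02 s.
2. still held up, the stamp comes to the other end (((contact force between tin_a and the fingers above 1 N and height (world z) of tin_a above 0.03 m and value of joint stamp_a below -0.02 m) or (contact force between tin_b and the fingers above 1 N and height (world z) of tin_b above 0.03 m and value of joint stamp_b below -0.02 m) or (contact force between tin_c and the fingers above 1 N and height (world z) of tin_c above 0.03 m and value of joint stamp_c below -0.02 m))), for 0.02 s.
3. still held up, the stamp comes back to the first end (((contact force between tin_a and the fingers above 1 N and height (world z) of tin_a above 0.03 m and value of joint stamp_a above 0.02 m) or (contact force between tin_b and the fingers above 1 N and height (world z) of tin_b above 0.03 m and value of joint stamp_b above 0.02 m) or (contact force between tin_c and the fingers above 1 N and height (world z) of tin_c above 0.03 m and value of joint stamp_c above 0.02 m))), for 0.02 s.
At the end, for the whole second after the job is handed in: The tin whose stamp is loose (it lies over 5 mm off the middle) is held in the fingers over the sketch pad: its underside 90 to 250 mm above the table, its centre within 50 mm sideways of the pad's centre, level within 0.2 rad and still (under 0.03 m/s). The two silent tins rest flat on the table (((contact force between tin_a and the fingers above 1 N and (value of joint stamp_a above 0.005 m or value of joint stamp_a below -0.005 m) and height (world z) of tin_a between 0.09 and 0.25 m and horizontal distance between tin_a and pad below 0.05 m and angle between tin_a's own z axis and vertical below 0.2 rad and linear speed of tin_a below 0.03 m/s and height (world z) of each of tin_b, tin_c below 0.008 m and angle between each of tin_b, tin_c's own z axis and vertical below 0.1 rad and linear speed of each of tin_b, tin_c below 0.02 m/s) or (contact force between tin_b and the fingers above 1 N and (value of joint stamp_b above 0.005 m or value of joint stamp_b below -0.005 m) and height (world z) of tin_b between 0.09 and 0.25 m and horizontal distance between tin_b and pad below 0.05 m and angle between tin_b's own z axis and vertical below 0.2 rad and linear speed of tin_b below 0.03 m/s and height (world z) of each of tin_a, tin_c below 0.008 m and angle between each of tin_a, tin_c's own z axis and vertical below 0.1 rad and linear speed of each of tin_a, tin_c below 0.02 m/s) or (contact force between tin_c and the fingers above 1 N and (value of joint stamp_c above 0.005 m or value of joint stamp_c below -0.005 m) and height (world z) of tin_c between 0.09 and 0.25 m and horizontal distance between tin_c and pad below 0.05 m and angle between tin_c's own z axis and vertical below 0.2 rad and linear speed of tin_c below 0.03 m/s and height (world z) of each of tin_a, tin_b below 0.008 m and angle between each of tin_a, tin_b's own z axis and vertical below 0.1 rad and linear speed of each of tin_a, tin_b below 0.02 m/s))); the arm keeps its last pose, push and grip.
It fails at once if a tin is dropped or flung (faster than 0.9 m/s) (linear speed of any of tin_a, tin_b, tin_c above 0.9 m/s).
It fails at once if the paint bottle or the tape roll is moved by more than 30 mm (distance of any of sage_bottle, tape_roll from where it was at the start of the episode above 0.03 m).
It also fails if it takes over 72 s, if anything falls off the work surface, if the arm or the gripper's body presses on something with over 40 N, if the wrist force passes 120 N, or if a joint passes its speed limit or range.

## Working session

There is one attempt and no reset: what is moved stays moved. The work goes in short steps, Python scripts to look and compute and a tool call to move; the robot and the scene stay as the last step left them, time stands still between calls to the robot, and variables do not carry over. Pictures are saved under pics/ and viewed, at most 10 in all, crops included, and the job is handed in when it is done.

Besides the shell and the picture viewer there is one more tool, called after "Call:" as name([rows], argument=value, ...), one row to a line, values as JSON. step_arm: Moves the arm, as the interface text tells. Its arguments: {"type":"object","properties":{"targets":{"type":"array"},"newtons":{"type":"number"}},"required":["targets"]}

```bash
mkdir -p pics
cat > h.py <<'E'
import numpy as np, cv2
from scipy.spatial.transform import Rotation as R
from cell import r, imaging, nets
def ray(c,px):
    d=np.array([(px[0]-c['cx'])/c['fx'],-(px[1]-c['cy'])/c['fy'],-1.])
    Rm=np.array(c['rotation']); Rm=Rm if Rm.shape==(3,3) else R.from_rotvec(Rm).as_matrix()
    return np.array(c['position']),Rm@d
def onz(c,px,z):
    p,d=ray(c,px); return p+d*(z-p[2])/d[2]
def proj(c,P):
    Rm=np.array(c['rotation']); Rm=Rm if Rm.shape==(3,3) else R.from_rotvec(Rm).as_matrix()
    q=Rm.T@(np.array(P)-np.array(c['position'])); return np.array([c['cx']+c['fx']*q[0]/-q[2],c['cy']+c['fy']*q[1]/q[2]])
def save(c,n): cv2.imwrite('pics/'+n+'.png',c['pixels'][:,:,::-1])
E
python3 - <<'E'
from h import *
s=r.get_state(); print({k:np.round(v,3) for k,v in s.items()})
for n in('top','side'):
    c=imaging.capture(n); save(c,n); print(n,[(k,v) for k,v in c.items() if k!='pixels'])
    for o in('tin_a','pad','sage_bottle','tape_roll'):
        for d in nets.pinpoint(c,o): print(o,np.round(d['location'],1),round(d['score'],2),np.round(onz(c,d['location'],0),3))
E
cd pics; python3 -c "
import cv2,numpy as np
cv2.imwrite('both.png',cv2.resize(np.vstack([cv2.imread('top.png'),cv2.imread('side.png')]),(480,600)))"
```

```text
{'t': np.float64(0.0), 'qpos': array([ 1.185,  0.117,  1.442, -0.   ,  1.584, -0.038]), 'qvel': array([ 0.   ,  0.001, -0.001,  0.   ,  0.   ,  0.   ]), 'tau': array([-1.0000e-03, -7.3201e+01, -6.3246e+01, -0.0000e+00,  7.0000e-03,
        0.0000e+00]), 'tcp_pos': array([0.23 , 0.634, 0.231]), 'eef_rot': array([-5.440e-01, -3.094e+00,  2.000e-03]), 'wrist_force': array([ 0.872, -0.026,  0.777]), 'torque': array([0.038, 0.017, 0.019]), 'gripper_force': np.float64(0.0), 'grip_width': np.float64(0.997)}
top [('fx', 467.58829571904545), ('fy', 467.58829571904545), ('cx', 320.7226740488595), ('cy', 197.5223332590899), ('position', array([ 0.29780076, -0.05832288,  1.30134728])), ('rotation', array([ 0.16509554, -0.13880126, -1.54890423])), ('shot', 1)]
tin_a [300.4 236.4] 0.97 [0.442 0.021 0.   ]
tin_a [232.6 233. ] 0.85 [0.448 0.211 0.   ]
tin_a [384.5 228.9] 0.78 [ 0.467 -0.214  0.   ]
tin_a [366.2 166.8] 0.62 [ 0.645 -0.163  0.   ]
sage_bottle [206.4 168.6] 0.51 [0.633 0.297 0.   ]
sage_bottle [300.8 237.8] 0.51 [0.438 0.019 0.   ]
tape_roll [442.2 191.3] 0.97 [ 0.576 -0.378  0.   ]
side [('fx', 434.40352815186964), ('fy', 434.40352815186964), ('cx', 313.48399448716503), ('cy', 208.65340234560315), ('position', array([ 0.26366951, -0.83622735,  0.52949562])), ('rotation', array([ 1.03625541, -0.19565652, -0.29728947])), ('shot', 2)]
tin_a [257.4 222.3] 0.69 [0.436 0.01  0.   ]
tin_a [296.1 281.3] 0.69 [ 0.457 -0.22   0.   ]
tin_a [376.  243.5] 0.66 [ 0.659 -0.152  0.   ]
tin_a [243.  187.7] 0.55 [0.439 0.193 0.   ]
pad [344.7 205.5] 0.8 [0.66  0.023 0.   ]
sage_bottle [302.1 165.1] 0.57 [0.635 0.286 0.   ]
tape_roll [390.1 318.8] 0.68 [ 0.58  -0.365  0.   ]
```

View pics/top.png

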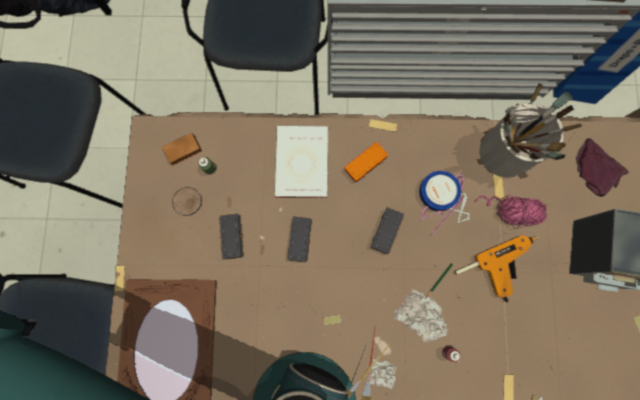

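The top view shows three dark tins at about (232,236), (299,239) and (387,231). An orange look-alike is at (366,162), which I'll leave alone. The pad is at (301,161), the bottle at (206,165) and the tape at (440,190). The three dark ones fit "dark steel lids", so next I'll segment them and check an enlarged crop.

```bash
cat > seg.py <<'E'
from h import *
from scipy.spatial.transform import Rotation
c=imaging.capture('top'); im=c['pixels'].astype(int)
crop=im[110:280,150:480]
def rect(mask,z,tag):
    n,l,st,ce=cv2.connectedComponentsWithStats(mask.astype(np.uint8))
    for i in range(1,n):
        if st[i,4]<300: continue
        ys,xs=np.where(l==i); 
        cs=cv2.findContours((l==i).astype(np.uint8),0,2)[0][0][:,0]+[150,110]
        P=np.array([onz(c,q,z)[:2] for q in cs])
        (cx,cy),(w,h),a=cv2.minAreaRect(P.astype(np.float32)*1000)
        if w<h: w,h,a=h,w,a+90
        a=(a+90)%180-90
        print(tag,np.round(ce[i]+[150,110]),'centre',round(cx,1),round(cy,1),'size',round(w),round(h),'yaw',round(a,1))
mx=crop.max(2); mn=crop.min(2)
rect((mx<120)&(mx-mn<22),0.034,'tin')
rect((mn>185),0.01,'pad')
cv2.imwrite('pics/crop.png',cv2.resize(im[110:280,150:480].astype(np.uint8)[:,:,::-1],(792,408),interpolation=cv2.INTER_CUBIC))
E
python3 seg.py
```

```text
tin [387. 231.] centre 458.3 -215.4 size 120 52 yaw -22.2
tin [231. 236.] centre 436.3 208.7 size 119 55 yaw 7.3
tin [299. 239.] centre 431.4 22.1 size 119 52 yaw -5.7
pad [302. 161.] centre 659.9 23.7 size 205 142 yaw 0.9
pad [443. 189.] centre 579.7 -376.5 size 78 70 yaw -1.5
```

View pics/crop.png

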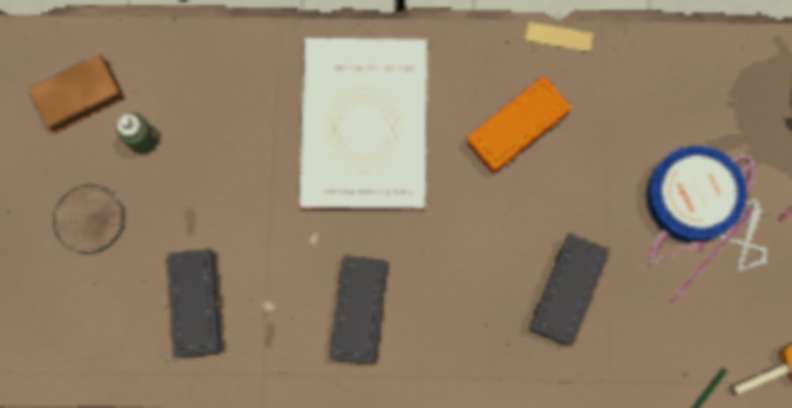

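The three dark lids measure 119–120 x 52–55 mm, which matches the tins, and the orange one stays out of it. I'll start with the left tin.

```bash
cat > plan.py <<'E'
import sys
from h import *
# x y z(mm) yaw(deg)
x,y,z,a=map(float,sys.argv[1:5]); s=r.get_state()
R0=R.from_rotvec(s['eef_rot']); p=np.array(s['tcp_pos'])
best=None
for k in(0,180):
    t=np.radians(a+k); X=np.array([np.cos(t),np.sin(t),0]); Z=np.array([0,0,-1.])
    T=R.from_matrix(np.c_[X,np.cross(Z,X),Z]); d=(R0.inv()*T).as_rotvec(True)
    if best is None or np.linalg.norm(d)<np.linalg.norm(best[0]): best=(d,k)
print('t',round(s['t'],2),'shift mm',np.round(R0.inv().apply(np.array([x,y,z])/1000-p)*1000,1),'turn',np.round(best[0],2),'k',best[1])
print('tool x',np.round(R0.as_matrix()[:,0],3),'q',np.round(s['qpos'],2),'grip',round(float(s['grip_width']),3),round(float(s['gripper_force']),1),'F',np.round(s['wrist_force'],2),'M',np.round(s['torque'],3))
E
python3 plan.py 436.5 208.5 110 7.3
```

```text
t 0.55 shift mm [-339.3 -330.2  121.3] turn [  0.    -0.   -27.23] k 180
tool x [-0.94   0.341  0.   ] q [ 1.19  0.12  1.44  0.    1.58 -0.04] grip 1.005 0.0 F [-0.35  0.04  0.12] M [-0.015  0.005 -0.022]
```

Call:
step_arm([
  [[-0.339,-0.33,0.121],[0,0,-27.2],1],
  [[-0.339,-0.33,0.121],[0,0,-27.2],1],
  [[-0.339,-0.33,0.121],[0,0,-27.2],1],
  [[-0.339,-0.33,0.121],[0,0,-27.2],1],
  [[-0.339,-0.33,0.121],[0,0,-27.2],1],
  [[-0.339,-0.33,0.121],[0,0,-27.2],1],
  [[-0.339,-0.33,0.121],[0,0,-27.2],1],
  [[-0.339,-0.33,0.121],[0,0,-27.2],1],
  [[-0.339,-0.33,0.121],[0,0,-27.2],1],
  [[-0.339,-0.33,0.121],[0,0,-27.2],1],
])

```text
t: 1.8
tcp_pos: [0.4363, 0.209, 0.1106]
eef_rot: [-0.198, 3.135, 0.001]
wrist_force: [-0.5, 0.2, -0.2]
grip_width: 1.001
gripper_force: 0.0
```

```bash
python3 - <<'E'
from h import *
c=imaging.capture('wrist'); save(c,'w1'); print([(k,np.round(v,3)) for k,v in c.items() if k!='pixels'])
E
python3 plan.py 436.5 208.5 6 7.3
```

```text
[('fx', np.float64(309.707)), ('fy', np.float64(309.707)), ('cx', np.float64(322.261)), ('cy', np.float64(198.624)), ('tool_from_camera', array([[-0.   ,  0.957,  0.29 ,  0.074],
       [ 1.   ,  0.001, -0.001, -0.   ],
       [-0.001,  0.29 , -0.957, -0.142],
       [ 0.   ,  0.   ,  0.   ,  1.   ]])), ('shot', np.int64(4))]
t 1.85 shift mm [-1.000e-01 -1.000e+00  1.047e+02] turn [ 0.02  0.03 -0.  ] k 180
tool x [-0.992 -0.127 -0.001] q [ 0.39 -0.25  1.99  0.    1.41 -1.3 ] grip 1.001 0.0 F [ 0.46 -0.12  0.29] M [0.003 0.022 0.027]
```

View pics/w1.png

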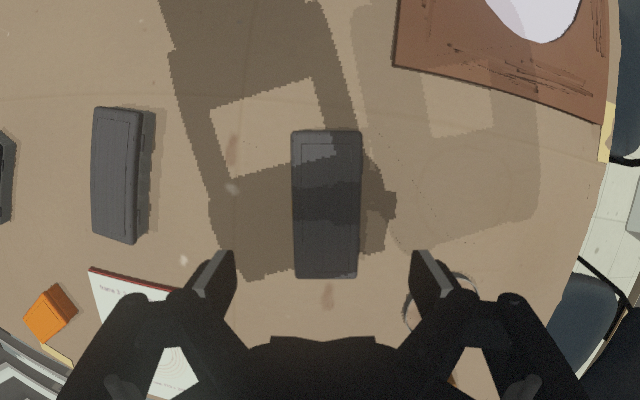

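The wrist view shows the tin under the gripper at about (326,205). It is parallel to the image columns and sits centred between the open fingers at (225,290) and (425,290).

Call:
step_arm([
  [[0,-0.0005,0.05],[0,0,0],1],
  [[0,-0.0005,0.085],[0,0,0],1],
  [[0,-0.0005,0.104],[0,0,0],1],
  [[0,-0.0005,0.104],[0,0,0],1],
  [[0,-0.0005,0.104],[0,0,0],0.3],
  [[0,-0.0005,0.104],[0,0,0],0.3],
  [[0,-0.0005,0.104],[0,0,0],0.3],
  [[0,-0.0005,0.104],[0,0,0],0.3],
  [[0,-0.0005,0.104],[0,0,0],0.3],
], newtons=70)

```text
t: 2.98
tcp_pos: [0.4373, 0.2089, 0.0081]
eef_rot: [-0.199, 3.133, 0.002]
wrist_force: [-2.8, 2.7, 8.8]
grip_width: 0.589
gripper_force: 74.6
```

```bash
python3 plan.py 436.5 208.5 150 7.3
```

```text
t 2.98 shift mm [ 5.000e-01 -1.000e-01 -1.419e+02] turn [ 0.07  0.15 -0.03] k 180
tool x [-0.992 -0.127 -0.003] q [ 0.39 -0.15  2.08  0.    1.21 -1.31] grip 0.589 74.6 F [-2.83  2.73  8.84] M [0.337 0.346 0.075]
```

Call:
step_arm([
  [[0,0,-0.015],[0,0,0],0.3],
  [[0,0,-0.05],[0,0,0],0.3],
  [[0,0,-0.085],[0,0,0],0.3],
  [[0,0,-0.1],[0,0,0],0.3],
  [[0,0,-0.1],[0,0,0],0.3],
  [[0,0,-0.1],[0,0,0],0.3],
])

```text
t: 3.72
tcp_pos: [0.4358, 0.2081, 0.1049]
eef_rot: [0.199, -3.134, 0.001]
wrist_force: [-0.0, -0.5, -4.0]
grip_width: 0.593
gripper_force: 74.2
```

```bash
cat > m.py <<'E'
from h import *
s=r.get_state(); X=R.from_rotvec(s['eef_rot']).as_matrix()
M=np.array(s['torque']); print('t',round(s['t'],2),'tool-frame M',np.round(X.T@M,3),'F',np.round(s['wrist_force'],2),'grip',round(float(s['grip_width']),3),round(float(s['gripper_force']),1),'tcp',np.round(s['tcp_pos'],4),'tilt',np.round(X[2],3))
E
python3 m.py
```

```text
t 3.73 tool-frame M [0.088 0.036 0.004] F [-0.03 -0.5  -4.01] grip 0.593 74.2 tcp [0.4358 0.2081 0.1049] tilt [ 0.002 -0.001 -1.   ]
```

Call:
step_arm([
  [[0.03,0,-0.1],[0,0,0],0.3],
  [[0.03,0,-0.1],[0,0,0],0.3],
  [[-0.03,0,-0.1],[0,0,0],0.3],
  [[-0.03,0,-0.1],[0,0,0],0.3],
  [[0.03,0,-0.1],[0,0,0],0.3],
  [[0.03,0,-0.1],[0,0,0],0.3],
])

```text
t: 4.47
tcp_pos: [0.404, 0.2041, 0.2051]
eef_rot: [0.2, -3.134, 0.001]
wrist_force: [-0.2, 0.3, -3.3]
grip_width: 0.597
gripper_force: 75.9
```

```bash
python3 m.py
```

```text
t 4.47 tool-frame M [ 0.006 -0.088  0.003] F [-0.18  0.27 -3.31] grip 0.597 75.9 tcp [0.404  0.2041 0.2051] tilt [ 0.002 -0.    -1.   ]
```

Call:
step_arm([
  [[0,0,0],[0,0,0],0.3],
  [[0,0,0],[0,0,0],0.3],
])

```text
t: 4.72
tcp_pos: [0.4069, 0.2045, 0.2058]
eef_rot: [0.199, -3.135, 0.0]
wrist_force: [-0.6, 0.1, -4.1]
grip_width: 0.594
gripper_force: 75.9
```

```bash
python3 m.py;python3 m.py
```

```text
t 4.72 tool-frame M [-0.031 -0.063  0.052] F [-0.62  0.09 -4.1 ] grip 0.594 75.9 tcp [0.4069 0.2045 0.2058] tilt [ 0.001 -0.    -1.   ]
t 4.72 tool-frame M [-0.031 -0.063  0.052] F [-0.62  0.09 -4.1 ] grip 0.594 75.9 tcp [0.4069 0.2045 0.2058] tilt [ 0.001 -0.    -1.   ]
```

Call:
step_arm([
  [[0.06,0,0],[0,0,0],0.3],
  [[0.06,0,0],[0,0,0],0.3],
  [[0,0,0],[0,0,0],0.3],
  [[0,0,0],[0,0,0],0.3],
  [[0.06,0,0],[0,0,0],0.3],
  [[0.06,0,0],[0,0,0],0.3],
  [[0,0,0],[0,0,0],0.3],
  [[0,0,0],[0,0,0],0.3],
  [[0,0,0],[0,0,0],0.3],
  [[0,0,0],[0,0,0],0.3],
])

```text
t: 5.98
tcp_pos: [0.4064, 0.2045, 0.2065]
eef_rot: [-0.199, 3.135, 0.0]
wrist_force: [-0.8, -0.3, -3.3]
grip_width: 0.593
gripper_force: 76.1
```

```bash
python3 m.py;python3 m.py
```

```text
t 5.97 tool-frame M [ 0.039  0.105 -0.004] F [-0.78 -0.31 -3.3 ] grip 0.593 76.1 tcp [0.4064 0.2045 0.2065] tilt [-0.  0. -1.]
t 5.97 tool-frame M [ 0.039  0.105 -0.004] F [-0.78 -0.31 -3.3 ] grip 0.593 76.1 tcp [0.4064 0.2045 0.2065] tilt [-0.  0. -1.]
```

The moment about tool y moved by about 0.17 N·m between ends, so this tin looks loose. To be sure, I'll tip it 8° each way and average the readings.

Call:
step_arm([
  [[0,0,0],[0,8,0],0.3],
  [[0,0,0],[0,8,0],0.3],
  [[0,0,0],[0,8,0],0.3],
  [[0,0,0],[0,8,0],0.3],
  [[0,0,0],[0,5,0],0.3],
  [[0,0,0],[0,2,0],0.3],
  [[0,0,0],[0,0,0],0.3],
  [[0,0,0],[0,0,0],0.3],
])

```text
t: 6.98
tcp_pos: [0.4062, 0.2045, 0.2067]
eef_rot: [-0.2, 3.134, 0.001]
wrist_force: [-1.6, -0.8, -3.4]
grip_width: 0.591
gripper_force: 76.1
```

```bash
cat > avg.py <<'E'
from h import *
L=[]
for i in range(8):
    imaging.capture('wrist'); s=r.get_state(); L.append(R.from_rotvec(s['eef_rot']).inv().apply(s['torque']))
print(round(s['t'],2),'M mean',np.round(np.mean(L,0),3),'sd',np.round(np.std(L,0),3))
E
python3 avg.py
```

```text
7.38 M mean [0.016 0.085 0.004] sd [0.027 0.037 0.024]
```

Call:
step_arm([
  [[0,0,0],[0,-8,0],0.3],
  [[0,0,0],[0,-8,0],0.3],
  [[0,0,0],[0,-8,0],0.3],
  [[0,0,0],[0,-8,0],0.3],
  [[0,0,0],[0,-5,0],0.3],
  [[0,0,0],[0,-2,0],0.3],
  [[0,0,0],[0,0,0],0.3],
  [[0,0,0],[0,0,0],0.3],
])

```text
t: 8.38
tcp_pos: [0.407, 0.2045, 0.2059]
eef_rot: [0.198, -3.134, 0.001]
wrist_force: [0.5, -0.2, -4.8]
grip_width: 0.598
gripper_force: 76.1
```

```bash
python3 avg.py; python3 plan.py 437 208.5 9 7.3
```

```text
8.78 M mean [ 0.004 -0.08  -0.011] sd [0.02  0.027 0.03 ]
t 8.78 shift mm [-30.7   0.  197.4] turn [ 0.01  0.02 -0.02] k 180
tool x [-0.992 -0.127 -0.   ] q [ 0.41 -0.37  1.92 -0.    1.59 -1.29] grip 0.599 76.1 F [-0.36 -0.39 -2.93] M [-0.013 -0.088  0.063]
```

It is loose: about +0.085 N·m tipped one way and -0.080 the other. I'll give it a few more full lengthwise strokes, then a tip each way to make the knocks certain.

Call:
step_arm([
  [[-0.06,0,0],[0,0,0],0.3],
  [[-0.06,0,0],[0,0,0],0.3],
  [[0,0,0],[0,0,0],0.3],
  [[0,0,0],[0,0,0],0.3],
  [[-0.06,0,0],[0,0,0],0.3],
  [[-0.06,0,0],[0,0,0],0.3],
  [[0,0,0],[0,0,0],0.3],
  [[0,0,0],[0,0,0],0.3],
  [[-0.06,0,0],[0,0,0],0.3],
  [[-0.06,0,0],[0,0,0],0.3],
])

```text
t: 10.02
tcp_pos: [0.4681, 0.2122, 0.205]
eef_rot: [0.198, -3.134, 0.001]
wrist_force: [0.3, 0.1, -4.4]
grip_width: 0.595
gripper_force: 76.9
```

Call:
step_arm([
  [[0,0,0],[0,8,0],0.3],
  [[0,0,0],[0,8,0],0.3],
  [[0,0,0],[0,8,0],0.3],
  [[0,0,0],[0,8,0],0.3],
  [[0,0,0],[0,4,0],0.3],
  [[0,0,0],[0,0,0],0.3],
  [[0,0,0],[0,0,0],0.3],
])

```text
t: 10.9
tcp_pos: [0.4653, 0.2122, 0.2071]
eef_rot: [-0.2, 3.133, 0.001]
wrist_force: [-0.1, 0.7, -2.4]
grip_width: 0.59
gripper_force: 77.1
```

```bash
python3 avg.py
```

```text
11.3 M mean [ 0.01   0.066 -0.004] sd [0.02  0.014 0.039]
```

Call:
step_arm([
  [[0,0,0],[0,-8,0],0.3],
  [[0,0,0],[0,-8,0],0.3],
  [[0,0,0],[0,-8,0],0.3],
  [[0,0,0],[0,-8,0],0.3],
  [[0,0,0],[0,-4,0],0.3],
  [[0,0,0],[0,0,0],0.3],
  [[0,0,0],[0,0,0],0.3],
])

```text
t: 12.18
tcp_pos: [0.4669, 0.2121, 0.2058]
eef_rot: [0.198, -3.134, 0.001]
wrist_force: [0.2, -0.1, -4.2]
grip_width: 0.592
gripper_force: 77.1
```

```bash
python3 avg.py; python3 plan.py 660 24 160 7.3
```

```text
12.57 M mean [-0.008 -0.05  -0.016] sd [0.018 0.033 0.021]
t 12.57 shift mm [-168.6 -211.2   46.6] turn [ 0.    0.04 -0.02] k 180
tool x [-0.992 -0.127 -0.001] q [ 0.38 -0.24  1.82 -0.    1.56 -1.32] grip 0.594 77.1 F [-0.62 -0.16 -2.79] M [ 0.015 -0.059  0.038]
```

Call:
step_arm([
  [[-0.02,-0.025,0],[0,0,0],0.3],
  [[-0.045,-0.056,0.01],[0,0,0],0.3],
  [[-0.07,-0.088,0.02],[0,0,0],0.3],
  [[-0.095,-0.119,0.03],[0,0,0],0.3],
  [[-0.12,-0.15,0.035],[0,0,0],0.3],
  [[-0.145,-0.182,0.04],[0,0,0],0.3],
  [[-0.162,-0.203,0.045],[0,0,0],0.3],
  [[-0.169,-0.211,0.047],[0,0,0],0.3],
  [[-0.169,-0.211,0.047],[0,0,0],0.3],
  [[-0.169,-0.211,0.047],[0,0,0],0.3],
])

```text
t: 13.82
tcp_pos: [0.66, 0.0249, 0.1597]
eef_rot: [-0.2, 3.135, 0.0]
wrist_force: [0.2, -1.3, -3.4]
grip_width: 0.589
gripper_force: 77.0
```

```bash
python3 avg.py; python3 plan.py 660 24 160 7.3
python3 - <<'E'
from h import *
a=imaging.capture('top'); b=imaging.capture('side')
cv2.imwrite('pics/end.png',np.vstack([a['pixels'][100:300,100:500],b['pixels'][100:400,120:520]])[:,:,::-1])
for o in('tin_a','sage_bottle','tape_roll'):
  for d in nets.pinpoint(b,o): print(o,np.round(d['location']),np.round(onz(b,d['location'],0),3))
E
```

```text
14.22 M mean [ 0.006 -0.012 -0.006] sd [0.033 0.029 0.014]
t 14.22 shift mm [ 0.4 -0.3 -0.6] turn [-0.    0.01 -0.01] k 180
tool x [-0.992 -0.127 -0.   ] q [-0.    0.11  1.56 -0.    1.47 -1.7 ] grip 0.593 77.0 F [-0.27  0.37 -3.04] M [ 0.008 -0.003 -0.01 ]
tin_a [352. 151.] [0.824 0.344 0.   ]
tin_a [259. 219.] [0.444 0.024 0.   ]
tin_a [297. 281.] [ 0.46  -0.219  0.   ]
tin_a [376. 244.] [ 0.657 -0.155  0.   ]
sage_bottle [306. 161.] [0.655 0.31  0.   ]
tape_roll [350. 148.] [0.825 0.366 0.   ]
```

View pics/end.png

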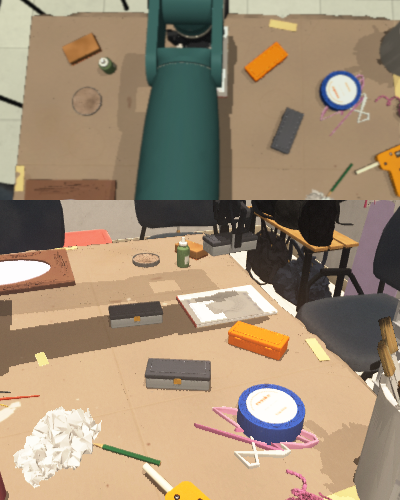

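The picture shows the tin held level over the pad at about (232,242). The silent tins at (135,313) and (178,374), the bottle and the tape are undisturbed. The moment is now near 0, so the stamp may have slid towards the middle. I'll tip it to one end and level slowly.

Call:
step_arm([
  [[0,0,0],[0,4,0],0.3],
  [[0,0,0],[0,8,0],0.3],
  [[0,0,0],[0,8,0],0.3],
  [[0,0,0],[0,8,0],0.3],
  [[0,0,0],[0,8,0],0.3],
  [[0,0,0],[0,6,0],0.3],
  [[0,0,0],[0,4,0],0.3],
  [[0,0,0],[0,2,0],0.3],
  [[0,0,0],[0,1,0],0.3],
  [[0,0,0],[0,1,0],0.3],
])

```text
t: 15.72
tcp_pos: [0.6603, 0.0242, 0.1595]
eef_rot: [0.198, -3.118, 0.002]
wrist_force: [0.3, 1.0, -2.9]
grip_width: 0.595
gripper_force: 77.1
```

```bash
python3 avg.py; python3 avg.py; python3 plan.py 660 24 160 7.3
```

```text
16.12 M mean [-0.006  0.063 -0.01 ] sd [0.03  0.02  0.026]
16.52 M mean [ 0.009  0.082 -0.014] sd [0.017 0.03  0.03 ]
t 16.52 shift mm [ 0.5 -0.2 -0.7] turn [ 0.   -1.   -0.03] k 180
tool x [-0.992 -0.127  0.018] q [-0.    0.12  1.55 -0.    1.49 -1.7 ] grip 0.596 77.1 F [ 0.85 -0.38 -4.41] M [-0.025  0.068  0.051]
```

```bash
python3 -c "
from cell import r
print(r.hand_in())"
```

```text
the job is handed in; nothing more can be done
None
```

The first tin I lifted (the left one) was the one that rattles: its stamp knocked at both ends several times, and I handed in holding that tin still, within 1° of level, about 15 cm above the middle of the pad; the other two tins, the bottle and the tape were never touched, and the hand-in returned no verdict.

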